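# Fetch the pliers from behind the bottle and ring box

### The arm

A 6-joint arm with a two-finger parallel gripper is mounted at the origin on a cart in front of the work surface, level with it; the furniture and walls round the work are solid. World frame = base frame: x ahead of the robot, y to its left, z up, the work surface at z = 0. Lengths are in mm, angles in rad, forces in N, time in s.
With the tool pointing down it reaches from about 275 to 750 mm from the base axis. Payload 10.2 kg.
Tool frame: the origin (TCP) lies between the finger pads; the fingertips stand 17 mm ahead of it and the grasp point (between the pads) lies 2 mm behind it; z points along the fingers, y is the line along which they close (so a half turn about z gives the same grasp; the last joint's range is limited). The gripper opens to 85 mm and grips with 20 to 120 N. Pads are 22 mm wide; open, the fingers measure 114 mm over their backs; the gripper's body (76 mm by 85 mm) begins 54 mm behind the grasp point. The pads swing forward as they close: fully open they stand 13 mm farther back than shut.
Start: joints at [-1.425, 0.313, 1.498, -0, 1.331, -0.223], TCP at [189.248, -489.71, 248.294] pointing down, gripper open.
Joint ranges: [-2.94, 2.94], [-0.97, 2.17], [0.19, 2.56], [-1.23, 4.37], [0.02, 3.11], [-2.88, 2.88]. Speed limits (rad/s): [2.39, 2.39, 3.01, 3.14, 3.14, 3.14].

### API

Orientations are given as a unit quaternion [w, x, y, z].
In Python, from rig import * gives the robot as it stands.
- The arm moves only by the tool step_arm, never from a script. Its argument "commands" is text: rows parted by semicolons, each of 7 numbers parted by spaces: the opening, from 0 (shut) to 1 (fully open), then the shift along the tool's x, y, z in cm, then the turn, a rotation vector about the tool's x, y, z in rad. In form: hand x y z rx ry rz; .... A call has 1 to 20 rows; each row is the pose to reach, as a shift and turn from the pose commanded when the call began, along the tool's axes at that moment; what a row does not reach only later rows make up. A row lasts 1/12 s, in which the tool goes at most 41.7 mm and 7.16 degrees, less where a joint would pass 70% of its speed; a pose out of reach is approached as far as the arm can. A call with a gripper value outside its range is refused whole. The fingers move at their own pace and stop on an object; "newtons" is the grip in N (left out, the last holds). Time passes only in rows, so rows that repeat a pose let the fingers close. It gives the time, the measured TCP pose, the force, the opening and the grip force at its end, in the units of the state.
- sense(): the state, without advancing time (a new reading comes with each control period).
- capture(name): name is "side" or "top"; returns the picture (420x560x3 uint8, red, green, blue); there is no depth.
- camera_model(name): a dict with "mtx" (3x3 intrinsics, pixels), "eye" and "rotation" of the camera in the world. Camera axes: x right, y down, z forward; pixel columns grow to the right and rows downward; lengths in mm; the calibration is good to about 2 mm. A picture is of the moment at which its call begins. camera_model takes no time and is no camera call.
- finish_job(): hands the job in; it is judged then, once.
Trained networks look in the newest picture that a camera, given by its name, has taken for a name from the list of things; names that differ only in an ending like _2 or _b are one class to them, and where a whole thing is asked for, a point or a joint stands for the part that bears it (a point fixed in the world has none). Each returns a list of dicts, best first, with "score" (0 to 1); they miss things now and then, are a little off and sometimes report something else, mostly with a low value. They report only what shows in the picture. A call takes as long as a camera call. They do not tell look-alikes from the thing itself.
- search_frame(camera, label): "rect" ([centre column, centre row, width, height] in pixels, round what is visible of it).
- trace(camera, label): "mask" (420x560 bool, what is visible of it) and "rect" ([centre column, centre row, width, height] in pixels, round what is visible of it).
- spot_point(camera, label): "xy" ([column, row] in pixels: a listed point, or the origin of a listed thing).
The state is a dict: "time_s": time; "joints": joint angles; "dq": joint speeds; "tau": joint torques, N m; "eef_pos": TCP position; "ee_rot": TCP orientation; "force": force on the tool from outside, world axes, zero at the start; "wrist_torque": the same for the moment, N m; "grip_width": opening from 0.0 (shut) to 1.0 (fully open); "grip_force": force on a finger pad.
Only numpy, scipy, OpenCV 4.12 (cv2) and the standard library are available. Lean on these libraries where they do the work, as an engineer would, in place of code of your own. Each camera call takes 0.05 s, during which the arm holds its last target. There are 200 camera calls.

### The job

The long-nose pliers lie at the back of the bench board, closed in by the glue bottle and the brown ring box. Stand both of those aside on the cork mat, lay the pliers flat and lengthwise in the middle of the wood-rimmed tool tray, and only then put the bottle and the box back on the board, each upright on the very spot where it stood, the box square to the board as before. Leave the bead dish and the tape roll where they are.

Things in the scene. Friction and masses are not known exactly. Their poses are not given: they have to be found in the camera images.
- pliers: long-nose pliers, navy-and-green handles, rigid, lying flat, 44 x 137 x 11 mm (x, y, z). Origin under the middle of the outline, z up; nose to their -y; handles from y = 0 to +68 mm, up to 44 mm wide over their outsides; rivet at y = -22 mm, 18 mm wide. At the start on the bench board along its y (handles to its left), 20 mm behind its middle. About 85 g.
- glue_bottle: small white adhesive bottle with a red-brown cone cap, standing: round body 29 mm in diameter to 57 mm height, cone above it to 88 mm. Origin at the centre of its underside, z up. On one of two spots at the front of the bench board (about 36 mm in front of its middle, 39 mm to its left or right). About 46 g.
- ring_box: reddish-brown closed ring box, 54 x 56 x 45 mm (x, y, z), lid fixed shut. Origin about 1 mm from the centre of its underside, z up, sides along its x and y. On the other front spot of the bench board. About 90 g.
- bench_board: bench board, fixed: pale wooden board 170 x 220 x 12 mm (x, y, z), a dark rail along its back edge (10 mm thick, 26 mm high from the worktop, at x = +80 mm). Origin at the centre of its underside; x points from its front to its back, y to its left; the top is 12 mm above the origin.
- cork_mat: cork mat, fixed: plain flat slab 200 x 130 x 10 mm (x, y, z), on the left or right of the board. Origin at the centre of its underside, top 10 mm above it. The side area.
- tool_tray: tool tray, fixed: open tray with a dark wooden rim, 200 x 130 x 20 mm (x, y, z) outside, walls 6 mm, grey lining, on the other side of the board. Origin at the centre of its underside; inner floor 10 mm above the origin, inside 188 x 118 mm; its long way is its x.
- beads_dish: silver scalloped dish with gold beads, 101 mm across, 20 mm high; bystander to the right of the board, loose. Origin at the centre of its underside.
- tape_roll: roll of masking tape lying flat, 62 mm across, 18 mm high; bystander to the left of the board, loose. Origin at the centre of its underside.
There are look-alikes about, which are no part of the job. Several things have the shape of the ring_box; the one meant has the colours described above.

How it is judged (in metres and radians):
On the way, in this order (a step that is already met when the one before it is completed fails the run):
1. bottle and ring box both stand released on the cork mat (x of glue_bottle in the frame of cork_mat between -0.09 and 0.09 m and y of glue_bottle in the frame of cork_mat between -0.055 and 0.055 m and z of glue_bottle in the frame of cork_mat between 0.007 and 0.016 m and x of ring_box in the frame of cork_mat between -0.078 and 0.078 m and y of ring_box in the frame of cork_mat between -0.043 and 0.043 m and z of ring_box in the frame of cork_mat between 0.007 and 0.016 m and angle between each of glue_bottle, ring_box's own z axis and vertical below 0.1 rad and linear speed of each of glue_bottle, ring_box below 0.02 m/s and angular speed of each of glue_bottle, ring_box below 0.3 rad/s and contact force between the fingers and glue_bottle below 0.3 N and contact force between the fingers and ring_box below 0.3 N), for 0.2 s.
2. the pliers lie released in the tool tray, bottle and box still on the mat (x of pliers in the frame of tool_tray between -0.026 and 0.026 m and y of pliers in the frame of tool_tray between -0.037 and 0.037 m and z of pliers in the frame of tool_tray between 0.006 and 0.016 m and angle between each of pliers, glue_bottle, ring_box's own z axis and vertical below 0.1 rad and angle between the y axis of pliers and the x axis of tool_tray, either way round below 0.25 rad and linear speed of pliers below 0.02 m/s and angular speed of pliers below 0.3 rad/s and contact force between the fingers and pliers below 0.3 N and x of glue_bottle in the frame of cork_mat between -0.09 and 0.09 m and y of glue_bottle in the frame of cork_mat between -0.055 and 0.055 m and z of glue_bottle in the frame of cork_mat between 0.007 and 0.016 m and x of ring_box in the frame of cork_mat between -0.078 and 0.078 m and y of ring_box in the frame of cork_mat between -0.043 and 0.043 m and z of ring_box in the frame of cork_mat between 0.007 and 0.016 m), for 0.2 s.
At the end, for the whole second after the job is handed in: The pliers lie flat on the tool tray's floor, within 26 mm lengthwise and 37 mm crosswise of its middle and within 0.25 rad of its long way; bottle and ring box stand upright within 15 mm of where each stood at the start, the box square to the board within 0.35 rad; all three released and at rest (x of pliers in the frame of tool_tray between -0.026 and 0.026 m and y of pliers in the frame of tool_tray between -0.037 and 0.037 m and z of pliers in the frame of tool_tray between 0.006 and 0.016 m and angle between each of pliers, glue_bottle, ring_box's own z axis and vertical below 0.1 rad and angle between the y axis of pliers and the x axis of tool_tray, either way round below 0.25 rad and distance of each of glue_bottle, ring_box from where it was at the start of the episode below 0.015 m and angle between the x axis of ring_box and the x axis of bench_board, either way round below 0.35 rad and linear speed of each of pliers, glue_bottle, ring_box below 0.02 m/s and angular speed of each of pliers, glue_bottle, ring_box below 0.3 rad/s and contact force between the fingers and pliers below 0.3 N and contact force between the fingers and glue_bottle below 0.3 N and contact force between the fingers and ring_box below 0.3 N); the robot touches nothing.
It fails at once if the bead dish or the tape roll is shifted more than 25 mm (distance of any of beads_dish, tape_roll from where it was at the start of the episode above 0.025 m).
It also fails if it takes over 109 s, if anything falls off the work surface, if the arm or the gripper's body presses on something with over 40 N, if the wrist force passes 120 N, or if a joint passes its speed limit or range.

## Working session

There is one attempt and no reset: what is moved stays moved. The work goes in short steps, Python scripts to look and compute and a tool call to move; the robot and the scene stay as the last step left them, time stands still between calls to the robot, and variables do not carry over. Pictures are saved under pics/ and viewed, at most 14 in all, crops included, and the job is handed in when it is done.

Besides the shell and the picture viewer there is one more tool, called after "Call:" as name(argument=value, ...) on one line, values as JSON. step_arm: Moves the arm, as the interface text tells. Its arguments: {"type":"object","properties":{"commands":{"type":"string"},"newtons":{"type":"number"}},"required":["commands"]}

```bash
mkdir -p pics; ls; cat > h.py <<'E'
from rig import *
import numpy as np, cv2
from scipy.spatial.transform import Rotation as R
def ray(cam,px):
    m=camera_model(cam);K=np.array(m["mtx"]);d=np.array(m["rotation"])@np.linalg.inv(K)@np.array([px[0],px[1],1.])
    return np.array(m["eye"],float),d
def atz(cam,px,z):
    e,d=ray(cam,px);return e+d*(z-e[2])/d[2]
def proj(cam,p):
    m=camera_model(cam);c=np.array(m["rotation"]).T@(np.atleast_2d(p)-np.array(m["eye"])).T
    q=np.array(m["mtx"])@c;return (q[:2]/q[2]).T
def snap(cam,name):
    im=capture(cam);cv2.imwrite(f"pics/{name}.png",im[:,:,::-1]);return im
E
python3 - <<'E'
from h import *
for c in("top","side"):
    snap(c,c+"0");m=camera_model(c);print(c,np.round(m["eye"]),np.round(m["rotation"],2).tolist(),np.round(m["mtx"]).tolist())
    for n in["pliers","glue_bottle","ring_box","bench_board","cork_mat","tool_tray","beads_dish","tape_roll"]:
        for r in trace(c,n)[:4]:
            print(n,round(r["score"],2),np.round(r["rect"]),r["mask"].sum())
print(sense())
E
```

```text
pics
top [ 347.  -13. 1230.] [0.04, -0.7, 0.71, -0.02] [[496.0, 0.0, 281.0], [0.0, 496.0, 200.0], [0.0, 0.0, 1.0]]
pliers 0.87 [297. 154.  54.  19.] 380
glue_bottle 0.63 [289. 176.  15.  14.] 148
ring_box 0.9 [246. 243.  29.  25.] 547
ring_box 0.87 [320. 170.  24.  27.] 556
bench_board 0.72 [302. 157.  96.  89.] 4978
cork_mat 0.68 [415. 201.  59.  88.] 4333
tool_tray 0.71 [182. 204.  59.  81.] 4315
beads_dish 0.76 [393. 123.  41.  36.] 1182
tape_roll 0.58 [206. 145.  27.  27.] 376
side [ 243. -977.  637.] [-0.49, 0.86, -0.1, 0.04] [[484.0, 0.0, 283.0], [0.0, 484.0, 201.0], [0.0, 0.0, 1.0]]
pliers 0.52 [338. 205.  33.  27.] 251
glue_bottle 0.76 [313. 190.  10.  31.] 244
ring_box 0.79 [214. 292.  47.  40.] 1256
ring_box 0.62 [325. 214.  26.  28.] 758
ring_box 0.61 [238. 186.  24.  21.] 584
bench_board 0.58 [336. 213. 105.  70.] 2882
bench_board 0.26 [324. 293. 112.  55.] 5114
cork_mat 0.62 [324. 294. 112.  58.] 5125
cork_mat 0.33 [338. 204.  30.  23.] 156
tool_tray 0.81 [267. 163.  68.  31.] 1759
tape_roll 0.54 [321. 164.  18.  17.] 305
{'time_s': 0.9, 'joints': array([-1.42541074e+00,  3.12868327e-01,  1.49768470e+00,  5.35545282e-06,
        1.33097913e+00, -2.23363087e-01]), 'dq': array([-0.00038204,  0.00015214, -0.00013898, -0.00142145, -0.00047082,
       -0.0003375 ]), 'tau': array([-1.04071554e-03, -4.12159145e+01, -2.59898150e+01, -2.45143983e-04,
        5.42806265e-04,  4.67935331e-05]), 'eef_pos': array([ 189.24563223, -489.72137329,  248.31615586]), 'ee_rot': array([3.03221907e-05, 9.83051263e-01, 1.83330884e-01, 1.42026741e-06]), 'force': array([ 0.08013815, -0.18474366, -0.2497489 ]), 'wrist_torque': array([-0.03403284,  0.03191394, -0.04078504]), 'grip_force': 0.0, 'grip_width': 0.9991711877141353}
```

```bash
python3 - <<'E'
import cv2
a=cv2.imread("pics/top0.png")[90:270,140:460];cv2.imwrite("pics/top0z.png",cv2.resize(a,None,fx=2.5,fy=2.5,interpolation=2))
a=cv2.imread("pics/side0.png")[130:330,180:440];cv2.imwrite("pics/side0z.png",cv2.resize(a,None,fx=3,fy=3,interpolation=2))
E
```

```text
(no output)
```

View pics/top0z.png

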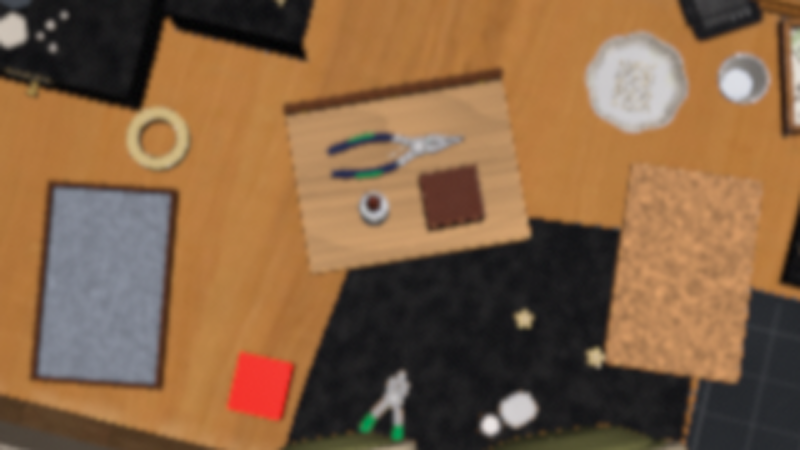

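View pics/side0z.png

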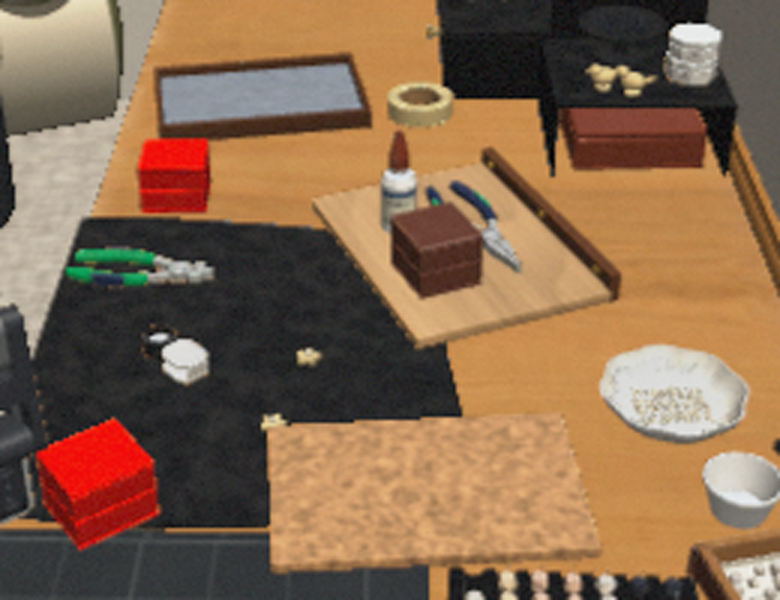

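The top view (2.5× crop from column 140, row 90) shows the board around crop (408,170), with the bottle at (374,207), the brown box at (452,197) and the pliers at (395,155). The mat is on the right at (685,272) and the tray on the left at (105,285). The side view agrees. The red boxes and the green-handled pliers are look-alikes.

```bash
python3 - <<'E'
from h import *
def W(n,z,i=0,cam="top"):
    r=trace(cam,n)[i];ys,xs=np.nonzero(r["mask"])
    P=np.array([atz(cam,p,z)[:2] for p in zip(xs,ys)]).astype(np.float32)
    return P
capture("top");
for n,z in[("bench_board",12),("cork_mat",10),("tool_tray",20),("ring_box",57),("pliers",18),("beads_dish",15),("tape_roll",18)]:
    res=trace("top",n)
    for r in res[:2]:
        ys,xs=np.nonzero(r["mask"]);P=np.array([atz("top",p,z)[:2] for p in zip(xs,ys)]).astype(np.float32)
        c,s,a=cv2.minAreaRect(P);print(n,round(r["score"],2),np.round(c),np.round(s),round(a,1),"mean",P.mean(0).round())
        mu=P-P.mean(0);w,v=np.linalg.eigh(mu.T@mu);print("   axis",np.degrees(np.arctan2(v[1,1],v[0,1])).round(1))
for n,z in[("bench_board",0),("cork_mat",0),("tool_tray",0),("pliers",12),("glue_bottle",12),("ring_box",12),("beads_dish",0),("tape_roll",0)]:
    for r in spot_point("top",n)[:2]: print("spot",n,round(r["score"],2),atz("top",r["xy"],z).round(1))
capture("side")
for n,z in[("cork_mat",0),("tool_tray",0),("pliers",12),("glue_bottle",12),("ring_box",12),("bench_board",0)]:
    for r in spot_point("side",n)[:3]: print("sidespot",n,round(r["score"],2),atz("side",r["xy"],z).round(1))
# bottle mask top: body top ring z=57 and edges
m=trace("top","glue_bottle")[0];print(m["rect"],atz("top",m["rect"][:2],57),atz("top",m["rect"][:2],69))
# hand-picked corners, crop coords -> world
f=lambda u,v,z,c="top":atz(c,(140+u/2.5-.3,90+v/2.5-.3),z).round(0)[:2]
for u,v,z in[(285,110,12),(312,272,12),(530,240,12),(418,175,57),(475,166,57),(485,221,57),(427,231,57),(627,165,10),(762,180,10),(740,382,10),(606,364,10),(50,183,20),(178,190,20),(160,387,20),(33,379,20)]:print(u,v,f(u,v,z))
E
```

```text
Traceback (most recent call last):
  File "h.py", line 8, in atz
    e,d=ray(cam,px);return e+d*(z-e[2])/d[2]
        ~~~^^^^^^^^
  File "h.py", line 5, in ray
    m=camera_model(cam);K=np.array(m["mtx"]);d=np.array(m["rotation"])@np.linalg.inv(K)@np.array([px[0],px[1],1.])
                                               ~~~~~~~~~~~~~~~~~~~~~~~^~~~~~~~~~~~~~~~~
ValueError: matmul: Input operand 1 has a mismatch in its core dimension 0, with gufunc signature (n?,k),(k,m?)->(n?,m?) (size 3 is different from 4)
```

```bash
cat > h.py <<'E'
from rig import *
import numpy as np, cv2
from scipy.spatial.transform import Rotation as R
_c={}
def cm(cam):
    if cam not in _c:
        m=camera_model(cam);_c[cam]=(np.array(m["mtx"]),np.array(m["eye"],float),R.from_quat(m["rotation"],scalar_first=True).as_matrix())
    return _c[cam]
def atz(cam,px,z):
    K,e,r=cm(cam);d=r@np.linalg.inv(K)@np.array([px[0],px[1],1.]);return e+d*(z-e[2])/d[2]
def proj(cam,p):
    K,e,r=cm(cam);q=K@r.T@(np.atleast_2d(p)-e).T;return (q[:2]/q[2]).T
def snap(cam,name):
    im=capture(cam);cv2.imwrite(f"pics/{name}.png",im[:,:,::-1]);return im
def toolshift(dx,dy,dz,yaw=0):
    "world shift mm -> tool cm"
    s=sense();return (R.from_quat(s["ee_rot"],scalar_first=True).inv().apply([dx,dy,dz])/10).round(2)
E
python3 - <<'E'
from h import *
capture("top");
for n,z in[("bench_board",12),("cork_mat",10),("tool_tray",20),("ring_box",57),("pliers",18),("beads_dish",15),("tape_roll",18)]:
    for r in trace("top",n)[:2]:
        ys,xs=np.nonzero(r["mask"]);P=np.array([atz("top",p,z)[:2] for p in zip(xs,ys)]).astype(np.float32)
        c,s,a=cv2.minAreaRect(P);print(n,round(r["score"],2),np.round(c),np.round(s),round(a,1),"mean",P.mean(0).round())
        mu=P-P.mean(0);w,v=np.linalg.eigh(mu.T@mu);print("   axis",np.degrees(np.arctan2(v[1,1],v[0,1])).round(1))
for n,z in[("bench_board",0),("cork_mat",0),("tool_tray",0),("pliers",12),("glue_bottle",12),("ring_box",12),("beads_dish",0),("tape_roll",0)]:
    for r in spot_point("top",n)[:2]: print("spot",n,round(r["score"],2),atz("top",r["xy"],z).round(1))
m=trace("top","glue_bottle")[0];print(m["rect"],atz("top",m["rect"][:2],57),atz("top",m["rect"][:2],69))
capture("side")
for n,z in[("cork_mat",0),("tool_tray",0),("pliers",12),("glue_bottle",12),("ring_box",12),("bench_board",0)]:
    for r in spot_point("side",n)[:3]: print("sidespot",n,round(r["score"],2),atz("side",r["xy"],z).round(1))
f=lambda u,v,z,c="top":atz(c,(140+u/2.5-.3,90+v/2.5-.3),z).round(0)[:2]
for u,v,z in[(285,110,12),(312,272,12),(530,240,12),(418,175,57),(475,166,57),(485,221,57),(427,231,57),(627,165,10),(762,180,10),(740,382,10),(606,364,10),(50,183,20),(178,190,20),(160,387,20),(33,379,20)]:print(u,v,f(u,v,z))
f=lambda u,v,z:atz("side",(180+u/3-.3,130+v/3-.3),z).round(0)[:2]
for u,v,z in[(113,425,45),(38,467,45),(82,500,45),(158,468,45),(400,133,100)]:print("side",u,v,f(u,v,z))
E
```

```text
bench_board 0.97 [554. -30.] [178. 223.] 8.7 mean [556. -27.]
   axis 104.6
cork_mat 0.59 [ 448. -300.] [133. 202.] 79.7 mean [ 447. -300.]
   axis 170.3
cork_mat 0.18 [554. -30.] [174. 219.] 8.5 mean [556. -27.]
   axis 103.7
tool_tray 0.75 [445. 268.] [137. 200.] 84.9 mean [445. 268.]
   axis 174.9
tool_tray 0.46 [523. -75.] [56. 60.] 10.2 mean [523. -75.]
   axis 102.1
ring_box 0.63 [519. -72.] [58. 59.] 8.3 mean [519. -72.]
   axis 131.8
ring_box 0.6 [343. 111.] [54. 53.] 75.2 mean [343. 111.]
   axis -150.2
pliers 0.78 [573. -16.] [ 44. 123.] 14.8 mean [571. -12.]
   axis 99.7
tape_roll 0.75 [589. 215.] [65. 61.] 25.8 mean [591. 214.]
   axis -141.2
spot bench_board 0.73 [560.9 -30.2   0. ]
spot bench_board 0.58 [526.7 -69.2   0. ]
spot cork_mat 0.69 [ 441.9 -306.     0. ]
spot cork_mat 0.65 [577.9 -17.3   0. ]
spot tool_tray 0.83 [452.5 271.6   0. ]
spot pliers 0.74 [573.9 -19.9  12. ]
spot pliers 0.55 [563.4 -27.7  12. ]
spot glue_bottle 0.72 [511.   14.5  12. ]
spot glue_bottle 0.59 [590.2 216.9  12. ]
spot ring_box 0.67 [526.6 -72.9  12. ]
spot ring_box 0.67 [341.9 114.8  12
[... 339 characters left out ...]
 pliers 0.46 [563.5 -33.4  12. ]
sidespot glue_bottle 0.65 [437.9 244.2  12. ]
sidespot glue_bottle 0.49 [508.1   5.7  12. ]
sidespot ring_box 0.88 [346.6 101.3  12. ]
sidespot ring_box 0.81 [ 241.7 -277.1   12. ]
sidespot bench_board 0.92 [547.1 -38.1   0. ]
285 110 [618.  89.]
312 272 [455.  65.]
530 240 [ 482. -151.]
418 175 [542. -41.]
475 166 [549. -95.]
485 221 [ 496. -104.]
427 231 [488. -48.]
627 165 [ 555. -248.]
762 180 [ 537. -380.]
740 382 [ 339. -350.]
606 364 [ 359. -221.]
50 183 [548. 323.]
178 190 [538. 196.]
160 387 [344. 214.]
33 379 [354. 340.]
side 113 425 [ 259. -237.]
side 38 467 [ 210. -267.]
side 82 500 [ 234. -303.]
side 158 468 [ 282. -285.]
side 400 133 [513.   1.]
```

```bash
cat >> h.py <<'E'
def pose(x,y,a):
    c,s=np.cos(np.radians(a)),np.sin(np.radians(a));return lambda p:np.array(p,float)@np.array([[c,s,0],[-s,c,0],[0,0,1]])+[x,y,0]
def rect(w,h,z): return [(w/2,h/2,z),(-w/2,h/2,z),(-w/2,-h/2,z),(w/2,-h/2,z)]
def circ(r,z): return [(r*np.cos(t),r*np.sin(t),z) for t in np.linspace(0,6.28,24)]
def overlay(cam,im,shapes,roi,k):
    x0,y0,x1,y1=roi;a=cv2.resize(im[y0:y1,x0:x1,::-1],None,fx=k,fy=k,interpolation=cv2.INTER_CUBIC)
    for f,pts,col in shapes:
        q=(proj(cam,f(pts))-[x0,y0]+.5)*k;cv2.polylines(a,[q.round().astype(int)],True,col,1,cv2.LINE_AA)
    return a
def go(x,y,z,yaw):
    "target TCP, tool x at world yaw (deg), pointing down -> shift cm, rz"
    s=sense();r=R.from_quat(s["ee_rot"],scalar_first=True);d=r.inv().apply(np.array([x,y,z])-s["eef_pos"])/10
    c,t=np.cos(np.radians(yaw)),np.sin(np.radians(yaw));T=R.from_matrix(np.array([[c,t,0],[t,-c,0],[0,0,-1]]))
    print("shift",d.round(2),"rot",(r.inv()*T).as_rotvec().round(3),"at",s["eef_pos"].round(1),"t",round(s["time_s"],2),"w",round(s["grip_width"],3),"gf",round(s["grip_force"],1))
E
python3 - <<'E'
from h import *
B=pose(553,-31,7.5)
S=[(B,rect(170,220,12),(255,0,255)),(pose(*B((-36,39,0))[:2],0),circ(14.5,69),(255,255,0)),(pose(*B((-36,39,0))[:2],0),circ(14.5,12),(255,255,0)),(pose(*B((-36,39,0))[:2],0),circ(1,100),(255,255,0)),
(pose(*B((-36,-39,0))[:2],7.5),rect(54,56,57),(0,255,0)),(pose(*B((-36,-39,0))[:2],7.5),rect(54,56,12),(0,255,0)),(pose(*B((20,0,0))[:2],7.5),rect(44,137,18),(0,255,255)),
(pose(447.5,-300,-8.5),rect(200,130,10),(255,0,0)),(pose(446,268,-5),rect(200,130,20),(0,0,255))]
a=overlay("top",snap("top","t1"),S,(240,110,360,210),6);b=overlay("side",snap("side","s1"),S,(275,160,395,250),6)
cv2.imwrite("pics/o1.png",a);cv2.imwrite("pics/o2.png",b);print(B([(-36,39,0),(-36,-39,0),(20,0,0),(20,-18,0)]).round(1))
p=B((-36,39,0));go(p[0],p[1],200,7.5)
E
```

```text
[[512.2   3.    0. ]
 [522.4 -74.4   0. ]
 [572.8 -28.4   0. ]
 [575.2 -46.2   0. ]]
shift [ 47.89 -34.32   4.83] rot [ 0.    -0.     0.238] at [ 189.3 -489.7  248.3] t 2.3 w 0.999 gf 0.0
```

View pics/o1.png

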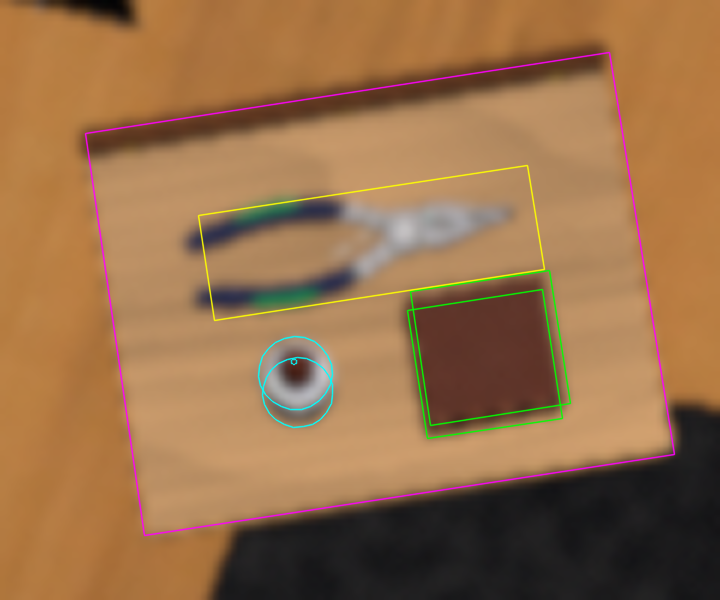

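View pics/o2.png

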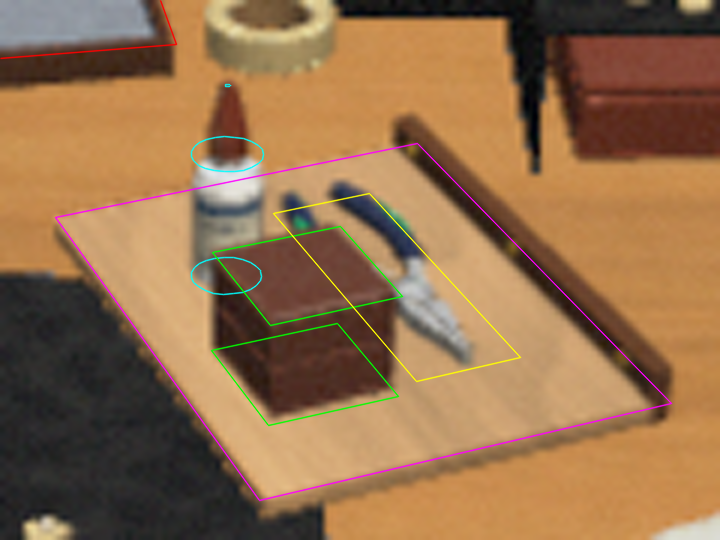

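The overlay fits the board, bottle and box to about 2 mm. The pliers sit about 7 mm further left than assumed (rivet at overlay pixel (405,231)).

Call:
step_arm(commands="0.65 10 -7 0 0 0 0.05; 0.65 47.9 -34.3 4.8 0 0 0.238; 0.65 47.9 -34.3 4.8 0 0 0.238; 0.65 47.9 -34.3 4.8 0 0 0.238; 0.65 47.9 -34.3 4.8 0 0 0.238; 0.65 47.9 -34.3 4.8 0 0 0.238; 0.65 47.9 -34.3 4.8 0 0 0.238; 0.65 47.9 -34.3 4.8 0 0 0.238; 0.65 47.9 -34.3 4.8 0 0 0.238; 0.65 47.9 -34.3 4.8 0 0 0.238; 0.65 47.9 -34.3 4.8 0 0 0.238; 0.65 47.9 -34.3 4.8 0 0 0.238; 0.65 47.9 -34.3 4.8 0 0 0.238; 0.65 47.9 -34.3 4.8 0 0 0.238; 0.65 47.9 -34.3 4.8 0 0 0.238; 0.65 47.9 -34.3 4.8 0 0 0.238; 0.65 47.9 -34.3 4.8 0 0 0.238; 0.65 47.9 -34.3 4.8 0 0 0.238; 0.65 47.9 -34.3 4.8 0 0 0.238; 0.65 47.9 -34.3 4.8 0 0 0.238", newtons=25)

```text
time_s: 3.97
eef_pos: [512.1, 1.8, 200.6]
ee_rot: [0.0, 0.998, 0.064, 0.0]
force: [-0.1, 0.6, 0.3]
grip_width: 0.649
grip_force: 0.0
```

Call:
step_arm(commands="0.65 0 0 4 0 0 0; 0.65 0 0 8 0 0 0; 0.65 0 0 11 0 0 0; 0.65 0 0 13 0 0 0; 0.65 0 0 14 0 0 0; 0.65 0 0 14.8 0 0 0; 0.65 0 0 14.8 0 0 0; 0.3 0 0 14.8 0 0 0; 0.2 0 0 14.8 0 0 0; 0.2 0 0 14.8 0 0 0; 0.2 0 0 14.8 0 0 0; 0.2 0 0 14.8 0 0 0; 0.2 0 0 14.8 0 0 0; 0.2 0 0 14.8 0 0 0")

```text
time_s: 5.13
eef_pos: [513.2, 2.7, 53.6]
ee_rot: [0.0, 0.998, 0.065, 0.001]
force: [-0.1, -0.0, 7.4]
grip_width: 0.332
grip_force: 25.0
```

Call:
step_arm(commands="0.2 0 0 -1 0 0 0; 0.2 0 0 -3 0 0 0; 0.2 0 0 -6 0 0 0; 0.2 0 0 -9 0 0 0; 0.2 -1 2 -10 0 0 0; 0.2 -2.5 4.7 -10 0 0 0; 0.2 -4 7.6 -10 0 0 0; 0.2 -5.5 10.5 -10 0 0 0; 0.2 -7 13.3 -10 0 0 0; 0.2 -8.5 16.2 -10 0 0 0; 0.2 -10 19 -10 0 0 0; 0.2 -11.5 21.9 -10 0 0 0; 0.2 -13 24.7 -10 0 0 0; 0.2 -14.2 27 -10 0 0 0; 0.2 -14.7 27.9 -10 0 0 0; 0.2 -14.7 27.9 -10 0 0 0; 0.2 -14.7 27.9 -7 0 0 0; 0.2 -14.7 27.9 -4.5 0 0 0; 0.2 -14.7 27.9 -2.5 0 0 0; 0.2 -14.7 27.9 -2 0 0 0")

```text
time_s: 6.8
eef_pos: [402.5, -290.5, 70.0]
ee_rot: [-0.002, 0.998, 0.066, -0.001]
force: [-1.0, 0.6, -0.9]
grip_width: 0.333
grip_force: 24.9
```

```bash
python3 - <<'E'
from h import *
go(403,-293,53.6,7.5);print(sense()["force"])
E
```

```text
shift [0.02 0.26 1.63] rot [-0.004  0.003  0.001] at [ 402.5 -290.5   70. ] t 6.8 w 0.333 gf 24.9
[-1.0203096   0.60692406 -0.91929214]
```

Call:
step_arm(commands="0.2 0 0 0.8 0 0 0; 0.2 0 0 1.5 0 0 0; 0.2 0 0 2 0 0 0; 0.2 0 0 2.15 0 0 0; 0.2 0 0 2.15 0 0 0; 0.2 0 0 2.15 0 0 0; 0.65 0 0 2.15 0 0 0; 0.65 0 0 2.15 0 0 0; 0.65 0 0 2.15 0 0 0; 0.65 0 0 2.15 0 0 0")

```text
time_s: 7.63
eef_pos: [403.0, -293.0, 50.8]
ee_rot: [0.0, 0.998, 0.065, 0.0]
force: [-0.1, -1.1, -0.1]
grip_width: 0.649
grip_force: 0.0
```

Call:
step_arm(commands="0.65 0 0 -2 0 0 0; 0.65 0 0 -6 0 0 0; 0.65 0 0 -10 0 0 0; 0.95 1 -1.4 -12 0 0 0; 0.95 3 -4.1 -12 0 0 0; 0.95 5.5 -7.6 -12 0 0 0; 0.95 8 -11 -12 0 0 0; 0.95 10.5 -14.4 -12 0 0 0; 0.95 13 -17.9 -12 0 0 0; 0.95 14.7 -20.2 -12 0 0 0; 0.95 14.7 -20.2 -12 0 0 0; 0.95 14.7 -20.2 -10 0 0 0; 0.95 14.7 -20.2 -6 0 0 0; 0.95 14.7 -20.2 -3 0 0 0; 0.95 14.7 -20.2 -3 0 0 0; 0.95 14.7 -20.2 -3 0 0 0")

```text
time_s: 8.97
eef_pos: [522.0, -73.7, 80.6]
ee_rot: [-0.0, 0.998, 0.065, -0.001]
force: [0.2, 0.5, 0.6]
grip_width: 0.951
grip_force: 0.0
```

```bash
python3 - <<'E'
from h import *
go(522.4,-74.4,36,7.5)
a=snap("side","s2")[140:330,200:440];b=snap("top","t2")[110:300,250:490]
cv2.imwrite("pics/c2.png",cv2.resize(np.vstack([a,b])[:,:,::-1],None,fx=1.57,fy=1.57,interpolation=2))
E
```

```text
shift [0.04 0.08 4.46] rot [-0.001  0.002 -0.   ] at [522.  -73.7  80.6] t 8.97 w 0.951 gf 0.0
```

View pics/c2.png

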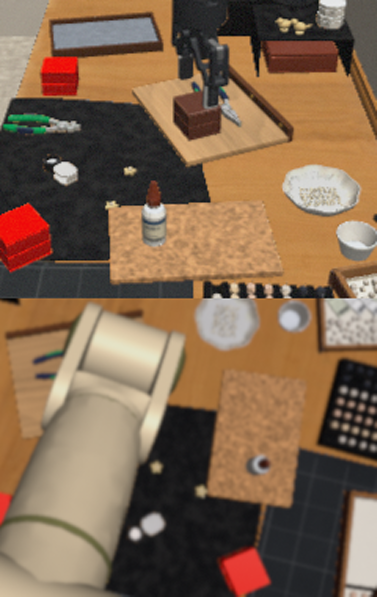

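The bottle stands upright on the front half of the mat, and the open fingers straddle the brown box.

Call:
step_arm(commands="0.95 0 0 2 0 0 0; 0.95 0 0 3.7 0 0 0; 0.95 0 0 4.5 0 0 0; 0.95 0 0 4.5 0 0 0; 0.95 0 0 4.5 0 0 0; 0.5 0 0 4.5 0 0 0; 0.5 0 0 4.5 0 0 0; 0.5 0 0 4.5 0 0 0; 0.5 0 0 4.5 0 0 0; 0.5 0 0 4.5 0 0 0; 0.5 0 0 4.5 0 0 0", newtons=30)

```text
time_s: 9.98
eef_pos: [523.1, -73.7, 37.0]
ee_rot: [0.0, 0.998, 0.065, 0.001]
force: [-1.4, -0.5, 6.2]
grip_width: 0.651
grip_force: 32.7
```

Call:
step_arm(commands="0.5 0 0 -1 0 0 0; 0.5 0 0 -3 0 0 0; 0.5 0 0 -6 0 0 0; 0.5 0 0 -9 0 0 0; 0.5 -0.5 1.6 -12 0 0 0; 0.5 -1.2 4 -12 0 0 0; 0.5 -2.2 7 -12 0 0 0; 0.5 -3.1 10 -12 0 0 0; 0.5 -4 13 -12 0 0 0; 0.5 -5 16 -12 0 0 0; 0.5 -5.9 19 -12 0 0 0; 0.5 -6.7 21.5 -12 0 0 0; 0.5 -7 22.4 -12 0 0 0; 0.5 -7 22.4 -12 0 0 0; 0.5 -7 22.4 -9 0 0 0; 0.5 -7 22.4 -6 0 0 0; 0.5 -7 22.4 -3.5 0 0 0; 0.5 -7 22.4 -2 0 0 0; 0.5 -7 22.4 -1.5 0 0 0; 0.5 -7 22.4 -1.5 0 0 0")

```text
time_s: 11.65
eef_pos: [482.3, -303.2, 50.3]
ee_rot: [-0.001, 0.998, 0.066, -0.001]
force: [0.9, 0.3, -0.6]
grip_width: 0.654
grip_force: 32.3
```

Call:
step_arm(commands="0.5 0 0 0.8 0 0 0; 0.5 0 0 1.4 0 0 0; 0.5 0 0 1.65 0 0 0; 0.5 0 0 1.65 0 0 0; 0.5 0 0 1.65 0 0 0; 0.95 0 0 1.65 0 0 0; 0.95 0 0 1.65 0 0 0; 0.95 0 0 1.65 0 0 0; 0.95 0 0 1.65 0 0 0; 0.95 0 0 1.65 0 0 0")

```text
time_s: 12.48
eef_pos: [482.2, -304.7, 34.2]
ee_rot: [-0.0, 0.998, 0.065, -0.0]
force: [-0.1, 0.2, -0.2]
grip_width: 0.95
grip_force: 0.0
```

Call:
step_arm(commands="0.95 0 0 -2 0 0 0; 0.95 0 0 -5 0 0 0; 0.95 0 0 -9 0 0 0; 0.95 0 0 -13 0 0 0; 0.5 0 0 -15 0 0 0; 0.5 0 0 -15 0 0 0; 0.5 0 0 -15 0 0 0")

```text
time_s: 13.07
eef_pos: [482.4, -304.8, 184.9]
ee_rot: [0.001, 0.998, 0.065, 0.001]
force: [-0.3, 0.0, -0.5]
grip_width: 0.545
grip_force: 0.0
```

```bash
python3 - <<'E'
from h import *
im=snap("top","t3");s=snap("side","s3")
P=pose(*pose(553,-31,7.5)((20,7,0))[:2],8.5)
S=[(P,rect(44,137,18),(0,255,255)),(P,[(9,-22,18),(-9,-22,18)],(255,255,0)),(P,[(30,-18,18),(-30,-18,18)],(0,0,255))]
a=overlay("top",im,S,(250,125,350,205),6);b=overlay("side",s,S,(200,160,400,330),3)
cv2.imwrite("pics/o3.png",np.vstack([a[:,:600],b[:,:600]][0:1]));cv2.imwrite("pics/o4.png",b)
for c in("top","side"):
  for r in trace(c,"pliers")[:2]:
    ys,xs=np.nonzero(r["mask"]);Q=np.array([atz(c,p,18)[:2] for p in zip(xs,ys)]).astype(np.float32)
    c_,s_,a_=cv2.minAreaRect(Q);print(c,round(r["score"],2),c_,s_,a_)
print(P([(0,0,0),(0,-18,0)]).round(1)); p=P((0,-18,0)); go(p[0],p[1],150,98.5)
E
```

```text
top 0.78 (567.8001098632812, -20.18878936767578) (133.3837890625, 45.013641357421875) 88.72319793701172
[[571.9 -21.4   0. ]
 [574.6 -39.3   0. ]]
shift [ 12.66 -25.06   3.31] rot [-0.003 -0.    -1.588] at [ 481.8 -304.3  182.7] t 13.27 w 0.502 gf 0.0
```

View pics/o3.png

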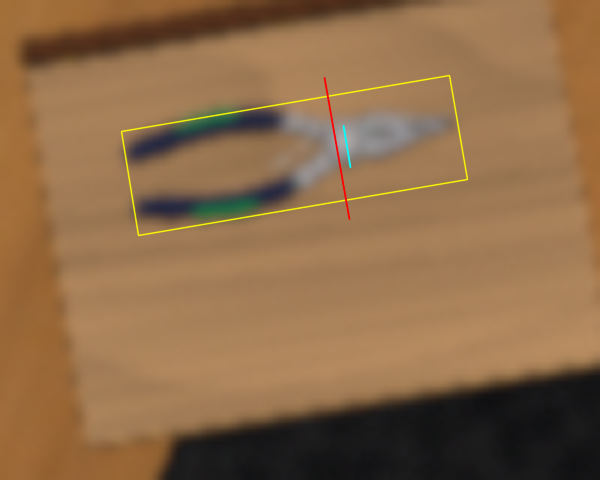

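View pics/o4.png

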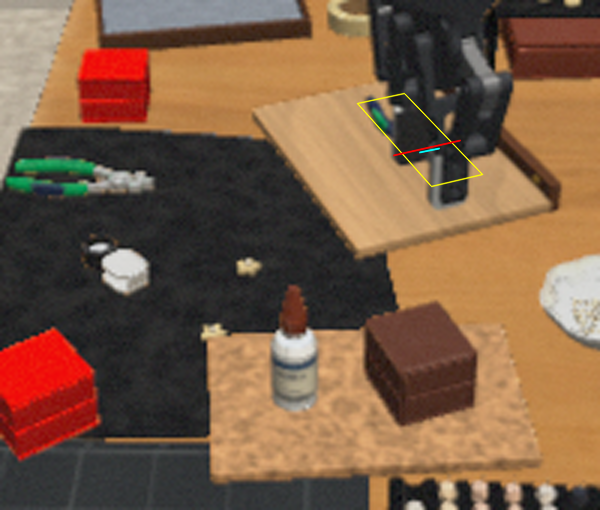

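Both items stand upright on the mat: the bottle at pixel (295,370) and the box at (420,365) in the side crop. The pliers overlay fits, with the rivet near (347,140) in the top overlay.

Call:
step_arm(commands="0.55 2 -4 0 0 0 -0.12; 0.55 4 -8 0 0 0 -0.24; 0.55 6 -12 0 0 0 -0.36; 0.55 8 -15.5 0 0 0 -0.48; 0.55 10 -19 1 0 0 -0.6; 0.55 11.5 -22 2 0 0 -0.72; 0.55 12.9 -24.7 3.4 0 0 -0.84; 0.55 12.9 -24.7 3.4 0 0 -0.96; 0.55 12.9 -24.7 3.4 0 0 -1.08; 0.55 12.9 -24.7 3.4 0 0 -1.2; 0.55 12.9 -24.7 3.4 0 0 -1.32; 0.55 12.9 -24.7 3.4 0 0 -1.44; 0.55 12.9 -24.7 3.4 0 0 -1.54; 0.55 12.9 -24.7 3.4 0 0 -1.588; 0.55 12.9 -24.7 5 0 0 -1.588; 0.55 12.9 -24.7 7.5 0 0 -1.588; 0.55 12.9 -24.7 9 0 0 -1.588; 0.55 12.9 -24.7 9 0 0 -1.588; 0.55 12.9 -24.7 9 0 0 -1.588")

```text
time_s: 14.85
eef_pos: [577.5, -42.8, 93.4]
ee_rot: [-0.001, 0.653, 0.757, -0.0]
force: [-0.2, 0.0, 0.4]
grip_width: 0.55
grip_force: 0.0
```

```bash
python3 - <<'E'
from h import *
go(578,-42.7,32,98.5)
s=snap("side","s4")[160:260,280:400];cv2.imwrite("pics/o5.png",cv2.resize(s[:,:,::-1],None,fx=5,fy=5,interpolation=2))
E
```

```text
shift [0.   0.06 6.14] rot [-0.002 -0.001 -0.   ] at [577.5 -42.8  93.4] t 14.85 w 0.55 gf 0.0
```

View pics/o5.png

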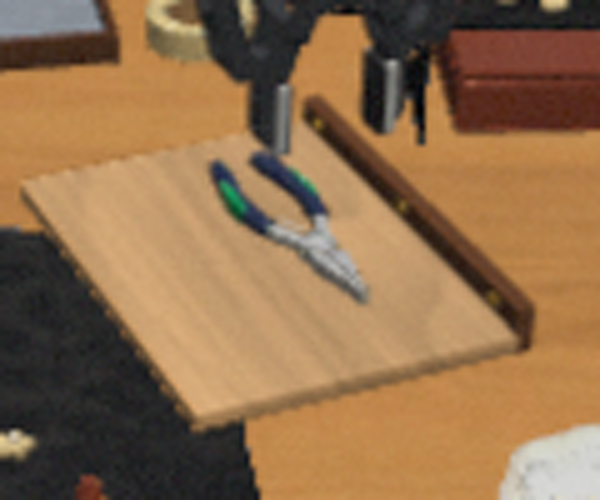

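```bash
python3 - <<'E'
from h import *
f=lambda u,v,z:atz("side",(280+u/5-.4,160+v/5-.4),z).round(1)
print("tips",f(273,152,81),f(380,132,81));print("rivet",f(318,245,18),"nose",f(364,300,15),"ends",f(216,163,18),f(258,157,18))
E
```

```text
tips [549.3 -52.8  81. ] [603.  -47.5  81. ]
rivet [577.9 -39.5  18. ] nose [585.  -86.3  15. ] ends [552.7  48.5  18. ] [575.1  49.   18. ]
```

Call:
step_arm(commands="0.55 0 0 2 0 0 0; 0.55 0 0 4 0 0 0; 0.55 0 0 5.3 0 0 0; 0.55 0 0 6 0 0 0; 0.55 0 0 6.2 0 0 0; 0.55 0 0 6.2 0 0 0; 0.3 0 0 6.2 0 0 0; 0.15 0 0 6.2 0 0 0; 0.05 0 0 6.2 0 0 0; 0.05 0 0 6.2 0 0 0; 0.05 0 0 6.2 0 0 0; 0.05 0 0 6.2 0 0 0; 0.05 0 0 6.2 0 0 0", newtons=35)

```text
time_s: 15.98
eef_pos: [578.4, -43.0, 33.3]
ee_rot: [0.001, 0.653, 0.757, 0.0]
force: [-1.2, -0.0, 6.2]
grip_width: 0.183
grip_force: 34.3
```

Call:
step_arm(commands="0.05 0 0 -1 0 0 0; 0.05 0 0 -3 0 0 0; 0.05 0 0 -6 0 0 0; 0.05 0 0 -9 0 0 0; 0.05 1.5 -0.3 -11 0 0 -0.05; 0.05 4 -0.8 -12 0 0 -0.15; 0.05 7 -1.4 -12 0 0 -0.26; 0.05 10 -2 -12 0 0 -0.37; 0.05 13 -2.6 -12 0 0 -0.48; 0.05 16 -3.2 -12 0 0 -0.59; 0.05 19 -3.8 -12 0 0 -0.7; 0.05 22 -4.4 -12 0 0 -0.81; 0.05 25 -5 -12 0 0 -0.92; 0.05 28 -5.6 -12 0 0 -1.03; 0.05 30.5 -6.1 -12 0 0 -1.14; 0.05 32 -6.4 -12 0 0 -1.25; 0.05 32.2 -6.4 -12 0 0 -1.335; 0.05 32.2 -6.4 -12 0 0 -1.335; 0.05 32.2 -6.4 -12 0 0 -1.335")

```text
time_s: 17.57
eef_pos: [467.1, 266.0, 152.6]
ee_rot: [0.0, 0.045, 0.999, -0.0]
force: [-0.3, 0.0, -0.5]
grip_width: 0.18
grip_force: 36.2
```

```bash
python3 - <<'E'
from h import *
go(467,266,30,175)
s=snap("side","s5")[110:230,210:360];cv2.imwrite("pics/o6.png",cv2.resize(s[:,:,::-1],None,fx=5,fy=5,interpolation=2))
E
```

```text
shift [ 1.000e-02 -0.000e+00  1.226e+01] rot [ 0.     0.    -0.003] at [467.1 266.  152.6] t 17.57 w 0.18 gf 36.2
```

View pics/o6.png

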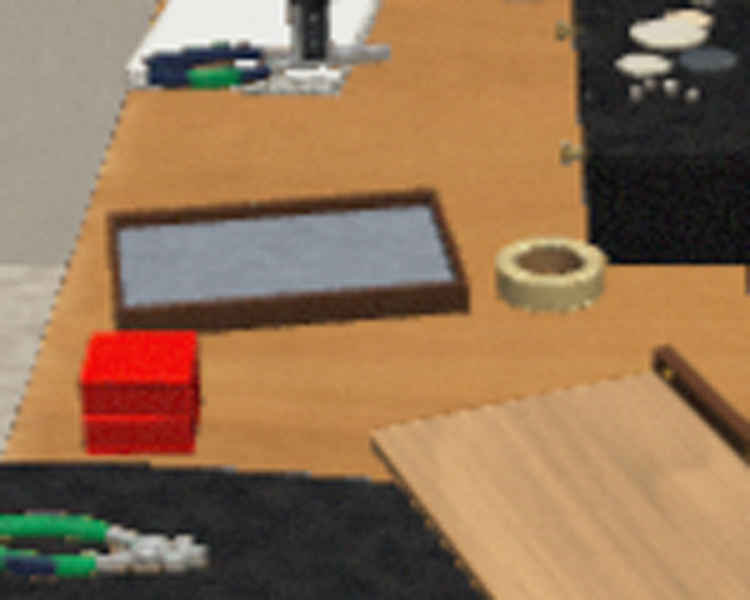

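The pliers hang level in the grip above the tray, with handles toward the robot.

Call:
step_arm(commands="0.05 0 0 3 0 0 0; 0.05 0 0 6 0 0 0; 0.05 0 0 9 0 0 0; 0.05 0 0 11 0 0 0; 0.05 0 0 11.6 0 0 0; 0.05 0 0 12 0 0 0; 0.05 0 0 12 0 0 0; 0.05 0 0 12 0 0 0")

```text
time_s: 18.28
eef_pos: [468.0, 266.2, 33.6]
ee_rot: [0.001, 0.044, 0.999, 0.0]
force: [-0.4, 0.2, -0.4]
grip_width: 0.177
grip_force: 36.2
```

Call:
step_arm(commands="0.05 0 0 0.1 0 0 0; 0.05 0 0 0.2 0 0 0; 0.05 0 0 0.25 0 0 0; 0.05 0 0 0.25 0 0 0")

```text
time_s: 18.62
eef_pos: [467.9, 266.3, 31.2]
ee_rot: [0.001, 0.044, 0.999, 0.0]
force: [-1.0, -1.6, 8.2]
grip_width: 0.178
grip_force: 36.5
```

Contact with the tray floor; release and rise.

Call:
step_arm(commands="0.3 0 0 0 0 0 0; 0.45 0 0 -0.1 0 0 0; 0.45 0 0 -0.1 0 0 0; 0.45 0 0 -0.1 0 0 0; 0.45 0 0 -1 0 0 0; 0.45 0 0 -3 0 0 0; 0.45 0 0 -6 0 0 0; 0.45 0 0 -10 0 0 0; 0.45 0 0 -14 0 0 0; 0.45 0 0 -17 0 0 0; 0.45 0 0 -17 0 0 0")

```text
time_s: 19.53
eef_pos: [469.1, 266.9, 206.8]
ee_rot: [0.005, 0.044, 0.999, 0.002]
force: [0.8, -0.4, -0.5]
grip_width: 0.447
grip_force: 0.0
```

```bash
python3 - <<'E'
from h import *
T=pose(446,268,-5);S=[(T,rect(200,130,20),(0,0,255)),(T,rect(137,44,18),(0,255,255))]
s=overlay("side",snap("side","s6"),S,(210,110,360,230),5);cv2.imwrite("pics/o7.png",s)
go(482.2,-304.7,180,7.5)
capture("side")
for n in("pliers",):
  for r in trace("side",n)[:2]:
    ys,xs=np.nonzero(r["mask"]);Q=np.array([atz("side",p,15)[:2] for p in zip(xs,ys)]).astype(np.float32);print(r["score"],cv2.minAreaRect(Q))
E
```

```text
shift [ -6.38 -56.78   2.23] rot [ 0.01  -0.003  2.923] at [468.2 266.5 203.4] t 19.58 w 0.454 gf 0.0
0.58 ((440.7507629394531, 266.9483642578125), (58.41886901855469, 130.54977416992188), 75.0320816040039)
```

View pics/o7.png

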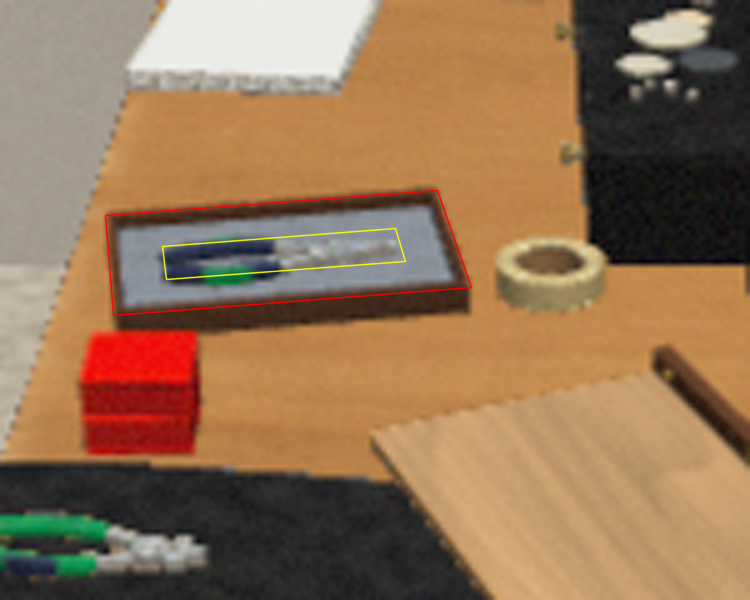

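The pliers lie flat, lengthwise and centred in the tray. Next, fetch the box (half-turn equivalent grasp).

Call:
step_arm(commands="0.95 -0.2 -2 0 0 0 -0.02; 0.95 -0.6 -5 0 0 0 -0.05; 0.95 -1 -8.5 0 0 0 -0.09; 0.95 -1.4 -12.5 0 0 0 -0.13; 0.95 -1.8 -16.5 0 0 0 -0.17; 0.95 -2.3 -20.5 0 0 0 -0.2; 0.95 -2.7 -24.5 0 0 0 -0.218; 0.95 -3.2 -28.5 0 0 0 -0.218; 0.95 -3.7 -32.5 0 0 0 -0.218; 0.95 -4.1 -36.5 0 0 0 -0.218; 0.95 -4.6 -40.5 0 0 0 -0.218; 0.95 -5 -44.5 0 0 0 -0.218; 0.95 -5.5 -48.5 0 0 0 -0.218; 0.95 -5.9 -52.5 0 0 0 -0.218; 0.95 -6.2 -55.5 1 0 0 -0.218; 0.95 -6.4 -56.8 2.2 0 0 -0.218; 0.95 -6.4 -56.8 2.2 0 0 -0.218; 0.95 -6.4 -56.8 5 0 0 -0.218; 0.95 -6.4 -56.8 9 0 0 -0.218; 0.95 -6.4 -56.8 9 0 0 -0.218")

```text
time_s: 21.35
eef_pos: [478.4, -301.9, 103.0]
ee_rot: [-0.004, -0.065, 0.998, 0.005]
force: [-1.1, 1.3, -1.0]
grip_width: 0.949
grip_force: 0.0
```

```bash
python3 - <<'E'
from h import *
capture("side");go(482.2,-304.7,34.5,187.5)
E
```

```text
shift [-0.27 -0.25  7.22] rot [ 0.007 -0.005 -0.   ] at [ 479.6 -303.   106.8] t 21.4 w 0.952 gf 0.0
```

Call:
step_arm(commands="0.95 0 0 0 0 0 0; 0.95 0 0 0 0 0 0; 0.95 0 0 0 0 0 0; 0.95 0 0 0 0 0 0")

```text
time_s: 21.73
eef_pos: [481.6, -305.6, 111.4]
ee_rot: [0.001, -0.065, 0.998, -0.001]
force: [-0.0, -0.5, -0.5]
grip_width: 0.953
grip_force: 0.0
```

```bash
python3 - <<'E'
from h import *
go(482.2,-304.7,34.5,187.5)
E
```

```text
shift [-0.06  0.1   7.69] rot [-0.002  0.002 -0.001] at [ 481.6 -305.6  111.4] t 21.73 w 0.953 gf 0.0
```

Call:
step_arm(commands="0.95 -0.1 0.1 2 0 0 0; 0.95 -0.1 0.1 5 0 0 0; 0.95 -0.1 0.1 7 0 0 0; 0.95 -0.1 0.1 7.7 0 0 0; 0.95 -0.1 0.1 7.7 0 0 0; 0.95 -0.1 0.1 7.7 0 0 0; 0.5 -0.1 0.1 7.7 0 0 0; 0.5 -0.1 0.1 7.7 0 0 0; 0.5 -0.1 0.1 7.7 0 0 0; 0.5 -0.1 0.1 7.7 0 0 0; 0.5 -0.1 0.1 7.7 0 0 0; 0.5 -0.1 0.1 7.7 0 0 0", newtons=30)

```text
time_s: 22.73
eef_pos: [482.6, -304.7, 34.3]
ee_rot: [0.001, -0.065, 0.998, -0.001]
force: [-0.1, 0.4, 6.0]
grip_width: 0.651
grip_force: 32.6
```

```bash
python3 - <<'E'
from h import *
go(522.7,-73.8,36.5,187.5)
E
```

```text
shift [-6.98 22.38 -0.25] rot [-0.002  0.002 -0.001] at [ 482.6 -304.7   34.3] t 22.73 w 0.651 gf 32.6
```

Call:
step_arm(commands="0.5 0 0 -1 0 0 0; 0.5 0 0 -3 0 0 0; 0.5 0 0 -6 0 0 0; 0.5 0 0 -9 0 0 0; 0.5 -0.5 1.6 -12 0 0 0; 0.5 -1.2 4 -12 0 0 0; 0.5 -2.2 7 -12 0 0 0; 0.5 -3.1 10 -12 0 0 0; 0.5 -4 13 -12 0 0 0; 0.5 -5 16 -12 0 0 0; 0.5 -5.9 19 -12 0 0 0; 0.5 -6.7 21.5 -12 0 0 0; 0.5 -7 22.4 -12 0 0 0; 0.5 -7 22.4 -12 0 0 0; 0.5 -7 22.4 -9 0 0 0; 0.5 -7 22.4 -6 0 0 0; 0.5 -7 22.4 -3.5 0 0 0; 0.5 -7 22.4 -2 0 0 0; 0.5 -7 22.4 -1.5 0 0 0; 0.5 -7 22.4 -1.5 0 0 0")

```text
time_s: 24.4
eef_pos: [521.9, -74.0, 47.2]
ee_rot: [-0.001, -0.064, 0.998, 0.0]
force: [0.7, -0.2, -2.0]
grip_width: 0.65
grip_force: 32.3
```

Call:
step_arm(commands="0.5 0 0 0.5 0 0 0; 0.5 0 0 1 0 0 0; 0.5 0 0 1.25 0 0 0; 0.5 0 0 1.25 0 0 0; 0.5 0 0 1.25 0 0 0")

```text
time_s: 24.82
eef_pos: [522.7, -73.3, 36.2]
ee_rot: [0.001, -0.065, 0.998, -0.0]
force: [-3.2, -0.5, 4.9]
grip_width: 0.654
grip_force: 32.9
```

Call:
step_arm(commands="0.8 0 0 0 0 0 0; 0.9 0 0 0 0 0 0; 0.9 0 0 0 0 0 0; 0.9 0 0 -2 0 0 0; 0.9 0 0 -5 0 0 0; 0.9 0 0 -9 0 0 0; 0.65 0 0 -13 0 0 0; 0.65 1 -1.4 -14 0 0 0; 0.65 3 -4.1 -14 0 0 0; 0.65 5.5 -7.5 -14 0 0 0; 0.65 8 -11 -14 0 0 0; 0.65 10.5 -14.4 -14 0 0 0; 0.65 13 -17.8 -14 0 0 0; 0.65 14.7 -20.2 -14 0 0 0; 0.65 14.7 -20.2 -14 0 0 0; 0.65 14.7 -20.2 -12 0 0 0; 0.65 14.7 -20.2 -9 0 0 0; 0.65 14.7 -20.2 -9 0 0 0; 0.65 14.7 -20.2 -9 0 0 0; 0.65 14.7 -20.2 -9 0 0 0")

```text
time_s: 26.48
eef_pos: [403.3, -292.5, 126.5]
ee_rot: [0.0, -0.065, 0.998, -0.001]
force: [0.1, 0.8, 0.7]
grip_width: 0.65
grip_force: 0.0
```

```bash
python3 - <<'E'
from h import *
go(403,-293,50.8,187.5)
a=snap("side","s8")[140:330,200:440];cv2.imwrite("pics/c8.png",cv2.resize(a[:,:,::-1],None,fx=3,fy=3,interpolation=2))
E
```

```text
shift [ 0.05 -0.03  7.57] rot [-0.001  0.001 -0.   ] at [ 403.3 -292.5  126.5] t 26.48 w 0.65 gf 0.0
```

View pics/c8.png

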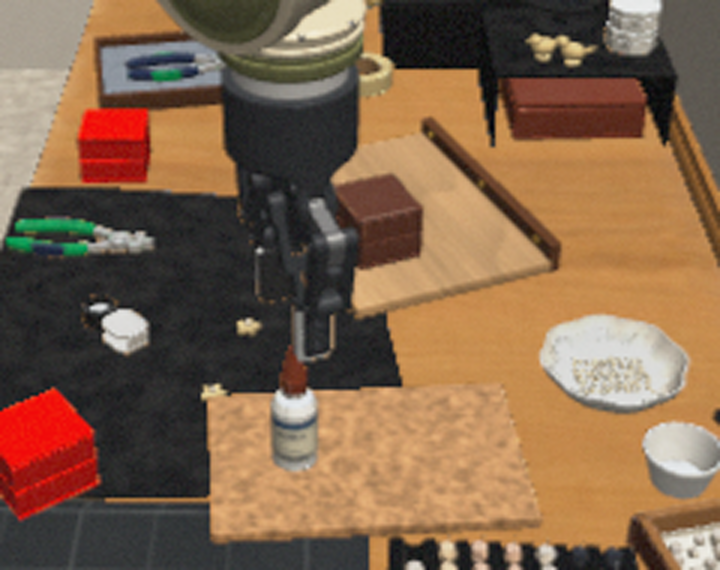

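The box is back on the board, square and upright, and the bottle is directly below the fingers.

Call:
step_arm(commands="0.65 0 0 2 0 0 0; 0.65 0 0 5 0 0 0; 0.65 0 0 7 0 0 0; 0.65 0 0 7.6 0 0 0; 0.65 0 0 7.6 0 0 0; 0.65 0 0 7.6 0 0 0; 0.3 0 0 7.6 0 0 0; 0.2 0 0 7.6 0 0 0; 0.2 0 0 7.6 0 0 0; 0.2 0 0 7.6 0 0 0; 0.2 0 0 7.6 0 0 0; 0.2 0 0 7.6 0 0 0; 0.2 0 0 7.6 0 0 0", newtons=25)

```text
time_s: 27.62
eef_pos: [403.3, -292.9, 50.6]
ee_rot: [0.001, -0.065, 0.998, -0.001]
force: [-1.2, 1.2, 7.0]
grip_width: 0.339
grip_force: 24.3
```

```bash
python3 - <<'E'
from h import *
go(512.7,2.8,53,187.5)
E
```

```text
shift [-14.69  27.9   -0.27] rot [-0.002  0.001 -0.001] at [ 403.3 -292.9   50.6] t 27.62 w 0.339 gf 24.3
```

Call:
step_arm(commands="0.2 0 0 -1 0 0 0; 0.2 0 0 -3 0 0 0; 0.2 0 0 -6 0 0 0; 0.2 0 0 -9 0 0 0; 0.2 -1 2 -11 0 0 0; 0.2 -2.5 4.7 -11 0 0 0; 0.2 -4 7.6 -11 0 0 0; 0.2 -5.5 10.5 -11 0 0 0; 0.2 -7 13.3 -11 0 0 0; 0.2 -8.5 16.2 -11 0 0 0; 0.2 -10 19 -11 0 0 0; 0.2 -11.5 21.9 -11 0 0 0; 0.2 -13 24.7 -11 0 0 0; 0.2 -14.2 27 -11 0 0 0; 0.2 -14.7 27.9 -11 0 0 0; 0.2 -14.7 27.9 -11 0 0 0; 0.2 -14.7 27.9 -8 0 0 0; 0.2 -14.7 27.9 -5 0 0 0; 0.2 -14.7 27.9 -2.5 0 0 0; 0.2 -14.7 27.9 -1.5 0 0 0")

```text
time_s: 29.28
eef_pos: [510.6, 2.4, 61.8]
ee_rot: [-0.002, -0.064, 0.998, 0.001]
force: [-0.7, 0.6, -1.6]
grip_width: 0.329
grip_force: 24.9
```

Call:
step_arm(commands="0.2 0 0 0.4 0 0 0; 0.2 0 0 0.9 0 0 0; 0.2 0 0 1.2 0 0 0; 0.2 0 0 1.25 0 0 0; 0.2 0 0 1.25 0 0 0; 0.2 0 0 1.25 0 0 0")

```text
time_s: 29.78
eef_pos: [512.8, 3.1, 52.7]
ee_rot: [0.001, -0.065, 0.998, -0.0]
force: [0.5, -1.8, 3.2]
grip_width: 0.33
grip_force: 25.1
```

Call:
step_arm(commands="0.5 0 0 0 0 0 0; 0.6 0 0 0 0 0 0; 0.6 0 0 0 0 0 0; 0.6 0 0 0 0 0 0; 0.6 0 0 -2 0 0 0; 0.6 0 0 -5 0 0 0; 0.6 0 0 -9 0 0 0; 0.6 0 0 -13 0 0 0; 0.6 2 0 -16 0 0 0; 0.6 6 0 -18 0 0 0; 0.6 10 0 -18 0 0 0; 0.6 14 0 -18 0 0 0; 0.6 16 0 -18 0 0 0; 0.6 16 0 -18 0 0 0; 0.6 16 0 -18 0 0 0; 0.6 16 0 -18 0 0 0")

```text
time_s: 31.12
eef_pos: [354.3, -17.6, 232.0]
ee_rot: [0.0, -0.065, 0.998, -0.0]
force: [0.2, -0.6, 0.3]
grip_width: 0.599
grip_force: 0.0
```

```bash
python3 - <<'E'
from h import *
B=pose(553,-31,7.5);b=pose(*B((-36,39,0))[:2],0);x=pose(*B((-36,-39,0))[:2],7.5)
S=[(B,rect(170,220,12),(255,0,255)),(b,circ(14.5,69),(255,255,0)),(b,circ(14.5,12),(255,255,0)),(x,rect(54,56,57),(0,255,0)),(x,rect(54,56,12),(0,255,0))]
im=snap("side","s9");cv2.imwrite("pics/o9.png",overlay("side",im,S,(210,130,400,250),4))
i0=cv2.imread("pics/s1.png")[:,:,::-1];d=np.abs(im.astype(int)-i0).sum(2)
print("diff box/bottle region",[(d[172:232,300:345]>90).sum()]);print(sense()["force"],sense()["time_s"])
E
```

```text
diff box/bottle region [np.int64(177)]
[ 0.07001109 -0.37751433  0.11700685] 31.1667
```

View pics/o9.png

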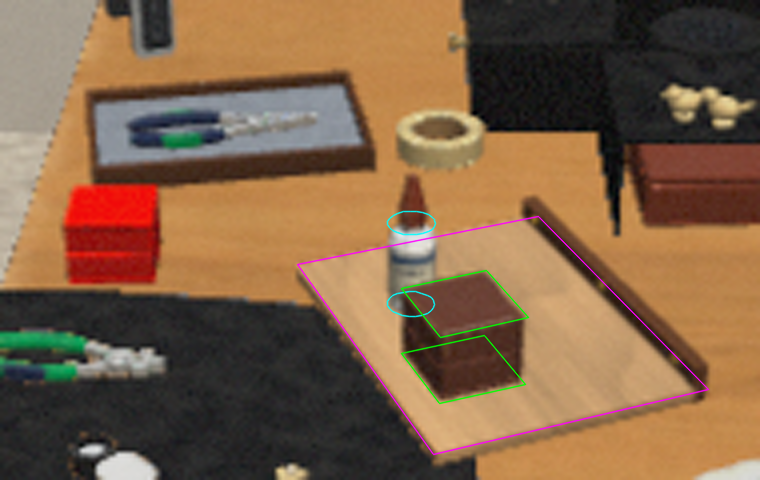

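The bottle and box stand where they started, matching the first overlay. The pliers are centred in the tray and the arm is clear.

```bash
python3 -c "
from rig import *
print(finish_job())"
```

```text
the job is handed in; nothing more can be done
None
```

The pliers lie flat and centred in the tool tray, and the bottle and ring box are back upright on their original spots. I handed the job in at about 31 s; the final side view looked right, but no verdict came back.

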